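# Snug the jar row with the rack's latching follower

### The job

In the jar rack, pull the black release bar up, slide the follower along its track to the left so that it pushes both jars together and home against the end board, and let the bar go so that it catches a notch with the sprung pad holding the row firmly: well pressed in, but not bottomed out. Be gentle with the porcelain, move the jars with the follower only, keep their lids on and leave the phone where it lies.

Things in the scene. Friction and masses are not known exactly. Their poses are not given: they have to be found in the camera images.
- jar_rack: Low wooden jar rack screwed to the worktop, base board 18 mm thick, x -89 to +129, y -250 to +210 mm. Origin on the worktop, z up; y runs along the jar row towards the end board (robot's left), +x is its back. A steel ladder track with round cross rungs every 8 mm runs along y at x = -55 mm, the side near the robot.
- rack_floor (a point): Point on the base board under the jar line (rack x = +50 mm, y = 0). The jars stand on this line between a 34 mm high lip and a steel back rail. Across its +y end a wooden end board 80 mm high is clamped; its inner face lies 150 to 180 mm along +y from here, different each time and not reported: find it by feel or by eye.
- follower: The aluminium follower carriage, 66 x 84 mm, top 62 mm above the worktop, with its arm, sprung pad and release bar. Origin on the track line under the release bar, 18 mm above the worktop; axes as the rack's. It slides 115 mm along the rack's +y; it starts latched within the first 35 mm. Drag with the latch lifted about 1 N, more if moved fast.
- release_bar (a joint): Lift of the release bar (m): 0 = latch blade fully down between two rungs, 0.010 = upper stop; clear of the rungs from 0.007 up. A spring pushes it down with 12 N (14 N at the stop). Let go under the pad's push, the follower slips back by up to 7 mm (at times 1 or 2 mm forward) until the blade drops. Should it stick half way on a rung, press the grip down to seat it.
- bar_grip (a point): Centre of the release bar's black grip, a level bar 64 mm long across the track (rack x), 14 mm wide (rack y), 13 mm high, on two posts 50 mm apart. 105 mm above the worktop when latched, 42 mm above the carriage top, free on both sides. It moves with the bar.
- pad_face (a point): Centre of the pad's face as it is when NOT pressed in (moves with the carriage only): on the jar line, 66 mm ahead (+y) of the release bar, 62 mm above the worktop. The pad, 112 x 60 mm, presses back up to 22 mm against a spring of 1 N per mm, then is hard. The row is held properly with the pad pressed in 6 to 20 mm (6 to 20 N).
- jar_small: White porcelain jar with painted sprigs, 114 mm diameter, 122 mm high; origin at the centre of its underside. It may be either jar of the row. Both jars with lids (0.8 kg) slide on the rack with 4 to 6 N.
- jar_large: White porcelain jar, 125 mm diameter, 132 mm high; origin at the centre of its underside. It may be either jar of the row.
- lid_small: Loose porcelain lid of the small jar, 119 mm diameter, 65 mm high with its knob; origin on its axis, 112 mm above the jar's origin.
- lid_large: Loose porcelain lid of the large jar, 130 mm diameter, 65 mm high with its knob; origin on its axis, 122 mm above the jar's origin.
- phone: Black folded phone, 46 x 95 x 19 mm, lying in front of the rack, left of the middle; origin at the centre of its underside; not to be moved.

How it is judged:
By the outcome, as a careful person would: the job done as asked, in the order asked, and still so for the second after the job is handed in, with the robot touching nothing.
It also fails if it takes over 58 s, if anything falls off the work surface, if the arm or the gripper's body presses on something with over 40 N, if the wrist force passes 120 N, or if a joint passes its speed limit or range.

### The arm

A 7-joint arm with a two-finger parallel gripper is mounted at the origin on a cart in front of the work surface, level with it; the furniture and walls round the work are solid. World frame = base frame: x ahead of the robot, y to its left, z up, the work surface at z = 0. Lengths are in mm, angles in rad, forces in N, time in s.
With the tool pointing down it reaches from about 400 to 875 mm from the base axis. Payload 19.3 kg.
Tool frame: the origin (TCP) lies at the very end of the fingers, on their centre line; the grasp point (between the pads) lies 19 mm behind it (grip_point_offset is the z of the grasp point in the tool frame, in mm); z points along the fingers, y is the line along which they close (so a half turn about z gives the same grasp; the last joint's range is limited). The gripper opens to 85 mm and grips with 20 to 120 N. Pads are 22 mm wide; open, the fingers measure 114 mm over their backs; the gripper's body (76 mm by 85 mm) begins 54 mm behind the grasp point. The pads swing forward as they close: fully open they stand 13 mm farther back than shut.
Start: joints at [-1.381, 0.521, -0.036, 1.599, 0.021, 1.021, -0.113], TCP at [160.574, 604.012, 231.291] pointing down, gripper open.
Joint ranges: [-2.91, 2.91], [-0.3, 2.13], [-1.5, 1.42], [0.17, 2.43], [-1.26, 4.41], [0.16, 1.93], [-2.52, 2.52]. Speed limits (rad/s): [1.89, 1.89, 2.39, 2.39, 3.01, 3.01, 3.01].

### API

Orientations are given as a 3x3 rotation matrix whose columns are the frame's x, y, z axes.
In Python, from workcell import movep, movel, goto_joints, open_gripper, clamp, wait, inverse_kinematics, read_state, camera, PlanningError, finish_job, grip_point_offset gives the robot as it stands. Calls block until the motion is done:
- movep(position, orientation): joint-space move of the TCP to a pose.
- movel(position, frame=None, max_speed=150, guard=None): straight line of the TCP; frame=None keeps the orientation; max_speed is the mean speed in mm/s. With guard (N) it stops when the force on the tool has changed by that much, and returns True; else False.
- goto_joints(angles): joint-space move.
- open_gripper() and clamp(): open the fingers fully, or close them until they stop; the grip force is fixed at half the most.
- wait(seconds).
- inverse_kinematics(position, orientation): joint angles nearest the present ones, or None.
- read_state(): the state.
- camera(name): name is "scene" or "top"; returns a dict with "image" (420x560x3 uint8, blue, green, red), "range_z" (420x560 float32, mm along the optical axis (not along the pixel's ray), 0 where there is no reading), "fx", "fy", "cx", "cy" (pixels), "cam_to_world" (4x4, takes a point from camera to world coordinates). Camera axes: x right, y up, looking along -z (the intrinsics and any distortion apply to the point x, -y, -z); pixel columns grow to the right and rows downward; lengths in mm; the calibration is good to about 2 mm. A picture is of the moment at which its call begins.
A pose or a line that the arm cannot do raises PlanningError and nothing moves.
- finish_job(): hands the job in; it is judged then, once.
The state is a dict: "time": time; "qpos": joint angles; "qvel": joint speeds; "joint_efforts": joint torques, N m; "eef_pos": TCP position; "tool_rot": TCP orientation; "ft_force": force on the tool from outside, world axes, zero at the start; "torque": the same for the moment, N m; "finger_gap": finger opening in mm; "gripper_force": force on a finger pad.
Only numpy, scipy, OpenCV 4.12 (cv2) and the standard library are available. Lean on these libraries where they do the work, as an engineer would, in place of code of your own. Each camera call takes 0.05 s, during which the arm holds its last target. There are 200 camera calls.

## Working session

There is one attempt and no reset: what is moved stays moved. The work goes in short steps, each a Python script; the robot and the scene stay as the last script left them, time stands still between calls to the robot, and variables do not carry over. Pictures are saved under pics/ and viewed, at most 10 in all, crops included, and the job is handed in when it is done.

```bash
mkdir -p pics; ls
cat > h.py <<'E'
import numpy as np, cv2
from workcell import *
def snap(n,f):
    c=camera(n); cv2.imwrite(f'pics/{f}.png',c['image']); np.savez(f'{f}.npz',**c); return c
def pt(c,u,v,d=None):
    z=float(c['range_z'][int(round(v)),int(round(u))]) if d is None else d
    p=np.array([(u-c['cx'])/c['fx']*z,-(v-c['cy'])/c['fy']*z,-z,1]); return (c['cam_to_world']@p)[:3]
E
python3 - <<'E'
from h import *
for n in('scene','top'):
    c=snap(n,n+'0'); print(c.keys(),c['fx'],c['cx'],c['cy'],c['cam_to_world'].round(2))
s=read_state(); print(s['time'],s['tool_rot'].round(3) if hasattr(s['tool_rot'],'round') else s['tool_rot'],s['ft_force'],grip_point_offset)
E
```

```text
pics
dict_keys(['image', 'range_z', 'fx', 'fy', 'cx', 'cy', 'cam_to_world']) 454.437239424609 278.97261855799184 210.35100181681014 [[-5.9000e-01  4.5000e-01 -6.7000e-01 -1.2295e+02]
 [-8.1000e-01 -3.1000e-01  5.0000e-01  5.1241e+02]
 [ 1.0000e-02  8.4000e-01  5.5000e-01  5.6590e+02]
 [ 0.0000e+00  0.0000e+00  0.0000e+00  1.0000e+00]]
dict_keys(['image', 'range_z', 'fx', 'fy', 'cx', 'cy', 'cam_to_world']) 386.71709411586045 284.78540217370335 206.15166348435866 [[-3.0000e-02  1.0000e+00 -2.0000e-02  4.0956e+02]
 [-1.0000e+00 -3.0000e-02  0.0000e+00  1.0194e+02]
 [ 0.0000e+00  2.0000e-02  1.0000e+00  9.8197e+02]
 [ 0.0000e+00  0.0000e+00  0.0000e+00  1.0000e+00]]
0.1 [[-0.966  0.257 -0.   ]
 [ 0.257  0.966 -0.001]
 [-0.    -0.001 -1.   ]] [-0.06562485 -1.53110383 -0.82436376] -18.700000000000003
```

View pics/scene0.png

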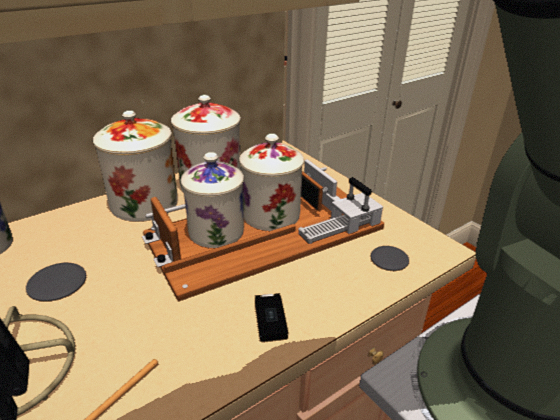

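View pics/top0.png

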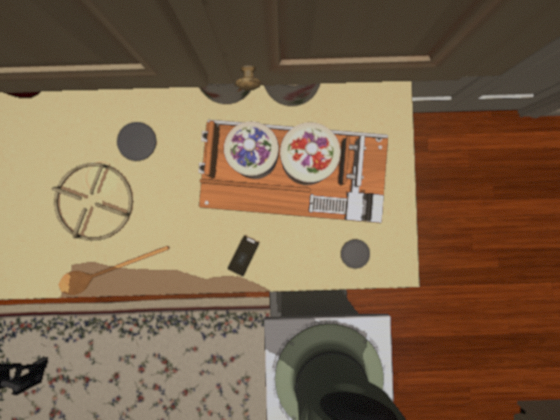

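The scene picture shows the follower with its black bar at about (359,187), small jar on the left with a gap to the end board, and large jar on the right. In the top picture the bar is at about (367,206) and the rack is turned slightly. Next I'll enlarge both.

Run:
```python
import cv2,numpy as np
a=cv2.imread('pics/scene0.png')[160:250,290:400]; b=cv2.imread('pics/top0.png')[110:230,190:400]
cv2.imwrite('pics/z1.png',cv2.resize(a,None,fx=6,fy=6,interpolation=2))
cv2.imwrite('pics/z2.png',cv2.resize(b,None,fx=3.8,fy=3.8,interpolation=2))
```

```text
(no output)
```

View pics/z1.png

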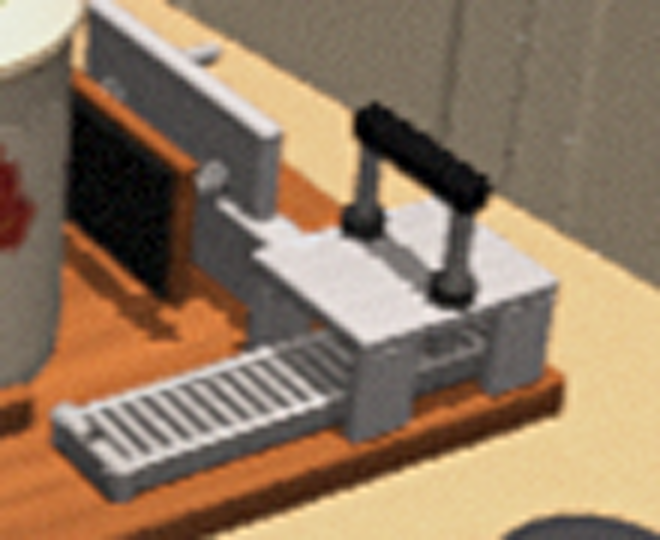

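View pics/z2.png

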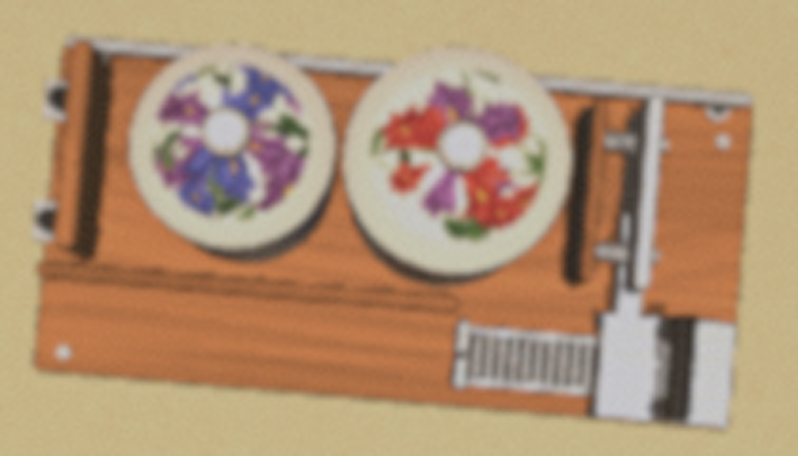

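The crops give the bar grip centre at about (360.7,186.2) in the scene picture and (368.4,206.8) in the top picture. The rack's base corners are also clear in the top crop, so I can triangulate.

Run:
```python
from h import *
S,T=np.load('scene0.npz'),np.load('top0.npz')
def ray(c,u,v):
    o=c['cam_to_world'][:3,3]; d=pt(c,u,v,1000.)-o; return o,d/np.linalg.norm(d)
def tri(a,b):
    (o1,d1),(o2,d2)=ray(S,*a),ray(T,*b)
    s=np.linalg.lstsq(np.c_[d1,-d2],o2-o1,rcond=None)[0]
    p,q=o1+s[0]*d1,o2+s[1]*d2; return (p+q)/2,np.linalg.norm(p-q)
z1=lambda u,v:(u/6+290-.4,v/6+160-.4)
z2=lambda u,v:(u/3.8+190-.4,v/3.8+110-.4)
def plane(u,v,z):
    o,d=ray(T,*z2(u,v)); return o+d*(z-o[2])/d[2]
print('grip',tri(z1(424,157),z2(678,368)),tri(z1(370,118),z2(684,320)),tri(z1(478,195),z2(672,417)))
for n,p in dict(FL=(35,370),FR=(728,428),BL=(68,40),BR=(752,95)).items(): print(n,plane(*p,18).round(1))
for p in ((95,45),(72,255)):print('endtop',plane(*p,80).round(1))
for p in ((424,157),(400,138),(450,175)): print('rng',pt(S,*z1(*p)).round(1))
f=[pt(T,u,v) for v in range(195,220) for u in range(358,378)]; f=np.array(f); print('top depth',f[f[:,2]>85].round(0).tolist()[:40])
```

```text
grip (array([422.79784989, -92.07353062, 105.03742854]), np.float64(3.726368688448154)) (array([451.94064393, -95.93558272, 105.43244046]), np.float64(2.0432180937219577)) (array([393.48525936, -87.42993815, 106.11424082]), np.float64(4.23754225176066))
FL [436.5 312.   18. ]
FR [ 385.2 -141.2   18. ]
BL [653.4 285.   18. ]
BR [ 604.1 -164.8   18. ]
endtop [634.1 256.7  80. ]
endtop [504.8 274.   80. ]
rng [415.7 -86.9 110.3]
rng [428.6 -88.2 111.1]
rng [402.2 -85.5 110.3]
top depth [[410.0, 102.0, 982.0], [450.0, -89.0, 105.0], [450.0, -90.0, 111.0], [450.0, -92.0, 113.0], [450.0, -95.0, 111.0], [450.0, -97.0, 112.0], [449.0, -99.0, 111.0], [449.0, -91.0, 87.0], [448.0, -89.0, 107.0], [448.0, -90.0, 111.0], [448.0, -93.0, 109.0], [447.0, -95.0, 110.0], [447.0, -97.0, 111.0], [447.0, -99.0, 112.0], [446.0, -87.0, 106.0], [445.0, -88.0, 108.0], [445.0, -90.0, 111.0], [445.0, -93.0, 107.0], [445.0, -94.0, 111.0], [445.0, -97.0, 110.0], [445.0, -99.0, 111.0], [443.0, -87.0, 103.0], [443.0, -88.0, 109.0], [443.0, -90.0, 109.0], [443.0, -92.0, 113.0], [443.0, -95.0, 109.0], [443.0, -97.0, 111.0], [443.0, -99.0, 109.0], [441.0, -87.0, 103.0], [441.0, -88.0, 109.0], [441.0, -90.0, 112.0], [441.0, -93.0, 108.0], [441.0, -94.0, 112.0], [441.0, -97.0, 112.0], [441.0, -99.0, 109.0], [439.0, -86.0, 106.0], [439.0, -87.0, 111.0], [439.0, -90.0, 110.0], [438.0, -92.0, 111.0], [438.0, -94.0, 112.0]]
```

```bash
cat >> h.py <<'E'
a=np.radians(6.3); Y=np.array([np.sin(a),np.cos(a),0]); X=np.array([np.cos(a),-np.sin(a),0]); Z=np.array([0,0,1.])
R=np.c_[-X,Y,-Z]
def F():
    f=np.array(read_state()['ft_force']); return np.array([f@X,f@Y,f@Z]).round(1)
E
python3 - <<'E'
from h import *
T=np.load('top0.npz'); S=np.load('scene0.npz')
G=np.array([421.,-92,105])
for c,us,vs in((T,range(355,382),range(192,222)),(S,range(345,378),range(172,198))):
    f=np.array([pt(c,u,v) for v in vs for u in us if c['image'][v,u].max()<70]); f=f[(f[:,2]>104)&(f[:,2]<116)]-G
    r=np.c_[f@X,f@Y,f@Z]; print(len(r),np.percentile(r,[3,50,97],axis=0).round(1))
print(inverse_kinematics(G+[0,0,-19],R), inverse_kinematics(G+[0,0,-9]+Y*110,R))
movep([300,330,330],R); movep(G+[0,0,95],R)
s=read_state(); print(s['time'],s['eef_pos'],F()); c=snap('scene','s1')
cv2.imwrite('pics/s1c.png',cv2.resize(c['image'][60:260,250:490],None,fx=3,fy=3))
E
```

```text
123 [[-24.4  -2.8   1.9]
 [  3.6   2.1   5.3]
 [ 30.7   7.3   8.4]]
151 [[-29.3  -4.1  -0.6]
 [ -5.6   4.4   4.7]
 [ 26.9   8.5   7. ]]
[-0.0398483   0.48150938  0.14945894  2.21789857 -0.15864443  0.45171505
  1.69662851] [-0.24510278  0.45872047  0.08639344  2.20400799 -0.08255726  0.48174549
  1.36643452]
3.0 [421.37717778 -91.14620673 200.02519615] [ 1.1  0.2 -0.3]
```

View pics/s1c.png

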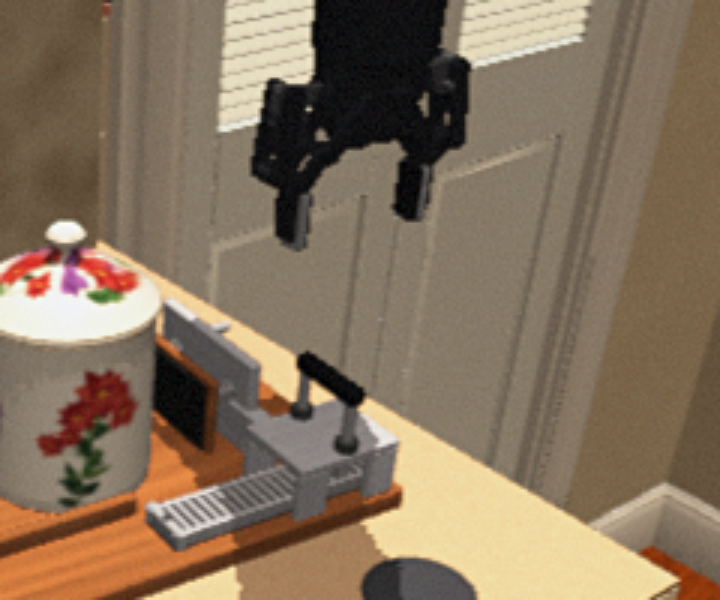

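The gripper is open and centred above the bar (about (330,378) in this crop). The way down is clear, so I'll descend and grip.

Run:
```python
from h import *
G=np.array([421.,-92,105])+1.5*Y
print(movel(G-19*Z,R,guard=8,max_speed=80)); print(F())
clamp(); s=read_state(); print(s['time'],s['finger_gap'],s['gripper_force'],s['eef_pos'],F())
p=np.array(s['eef_pos'])
```

```text
False
[-0.5  0.5 -0.1]
5.275 12.884508443245767 58.487688302993774 [421.13391313 -91.68969669  86.2463921 ] [-2.9 -8.4  8.4]
```

Run:
```python
from h import *
G=np.array([421.,-92,105])
def st(t): s=read_state(); p=np.array(s['eef_pos'])-G; print(t,round(s['time'],2),np.array([p@X,p@Y,p@Z]).round(2),F())
movel(G-19*Z+0.3*Y,max_speed=20); st('null')
for dz in (2,4,6,8,9): movel(G+(dz-19)*Z+0.3*Y,max_speed=25); st(dz)
```

```text
null 5.53 [  0.1    0.02 -18.75] [-1.5 -2.5  9.3]
2 5.78 [ -0.02   0.14 -17.13] [  2.6  -3.3 -13.2]
4 6.03 [ -0.05   0.49 -15.03] [  2.1  -0.9 -13.4]
6 6.28 [ -0.03   0.43 -12.94] [  2.5  -0.3 -13.3]
8 6.53 [ -0.05   0.36 -10.93] [  2.4   0.8 -14.4]
9 6.78 [-0.03  0.34 -9.98] [  1.9   0.8 -13.1]
```

Run:
```python
from h import *
G=np.array([421.,-92,105])
d=0.3
while d<100:
    d+=4; movel(G-10*Z+d*Y,max_speed=22); f=F(); s=read_state(); p=np.array(s['eef_pos'])-G
    print(round(s['time'],2),round(d,1),np.array([p@X,p@Y,p@Z]).round(2),f)
    if f[1]<-12 or abs(f).max()>22: break
snap('top','t2'); c=snap('scene','s2')
cv2.imwrite('pics/s2c.png',cv2.resize(c['image'][60:310,130:450],None,fx=2.4,fy=2.4))
```

```text
7.11 4.3 [-1.000e-02  4.560e+00 -1.003e+01] [  3.1   0.1 -13.8]
7.44 8.3 [-1.000e-02  8.550e+00 -1.001e+01] [  3.1   0.3 -13.7]
7.78 12.3 [ 0.04 12.55 -9.99] [  2.9   0.8 -15.2]
8.11 16.3 [ 0.03 16.58 -9.99] [  3.1   0.2 -14.9]
8.44 20.3 [ 0.07 20.35 -9.99] [  2.7  -0.6 -14. ]
8.78 24.3 [-1.000e-02  2.439e+01 -1.000e+01] [  4.4  -1.1 -14.7]
9.11 28.3 [ 0.05 28.41 -9.97] [  3.8  -0.5 -14.4]
9.44 32.3 [ 0.04 32.21 -9.99] [  5.   -2.7 -13.9]
9.78 36.3 [ 0.08 36.24 -9.99] [  5.1  -2.2 -14.2]
10.11 40.3 [ 0.08 40.28 -9.98] [  4.5  -2.1 -13.6]
10.44 44.3 [ 0.08 44.32 -9.98] [  4.5  -1.8 -14.1]
10.78 48.3 [ 0.1  48.29 -9.96] [  4.3  -1.8 -15. ]
11.11 52.3 [ 0.13 52.28 -9.96] [  5.   -2.  -13.7]
11.44 56.3 [ 0.12 56.3  -9.96] [  5.1  -2.1 -13.7]
11.78 60.3 [ 0.15 60.29 -9.95] [  4.6  -1.9 -15.1]
12.11 64.3 [ 0.19 64.28 -9.94] [  5.2  -1.4 -14.3]
12.44 68.3 [ 0.18 68.24 -9.97] [  5.3  -1.6 -13.7]
12.78 72.3 [ 0.19 71.98 -9.96] [  4.7  -6.1 -13.6]
13.11 76.3 [ 0.22 75.55 -9.95] [  6.   -8.1 -13.7]
13.44 80.3 [ 0.2  79.14 -9.97] [  5.2 -11.  -13.6]
13.78 84.3 [ 0.21 82.71 -9.97] [  5.6 -15.3 -14.5]
```

View pics/s2c.png

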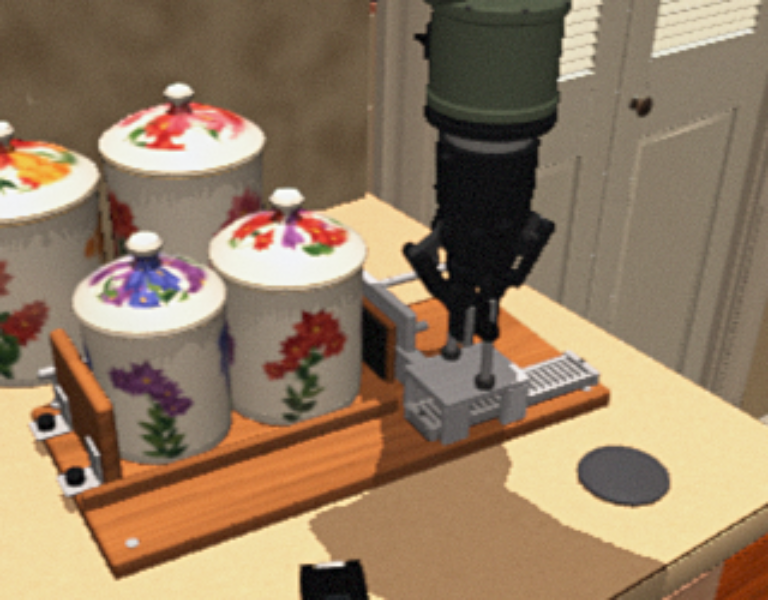

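Both jars have moved about 20 px to the left together. Their lids are on, and the small jar seems to be at the end board. A top crop will confirm that.

Run:
```python
import cv2
b=cv2.imread('pics/t2.png')[110:230,190:400]
cv2.imwrite('pics/t2c.png',cv2.resize(b,None,fx=3.8,fy=3.8,interpolation=2))
```

```text
(no output)
```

View pics/t2c.png

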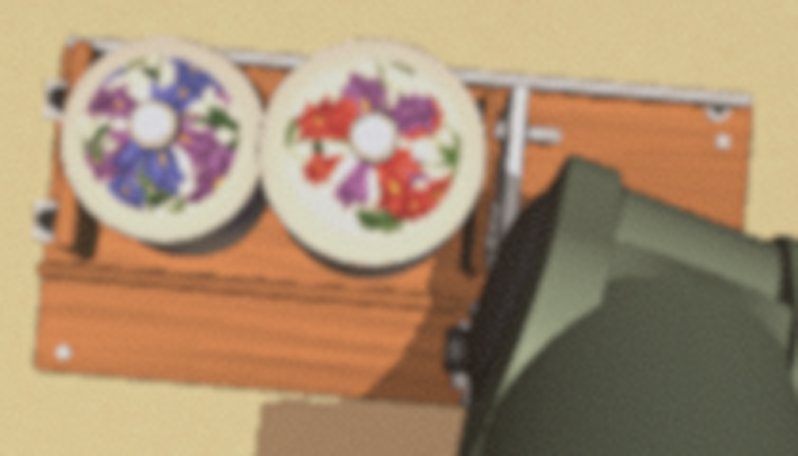

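The rods stand out behind the pad's plate, so the pad is pressed in. The small jar at (155,126) and the large one at (375,135) touch each other and the board. I'll line the follower up with the notch at +80 mm (12 mm compression) and lower the bar while holding it.

Run:
```python
from h import *
T=np.load('t2.npz'); o=T['cam_to_world'][:3,3]; d=pt(T,155/3.8+189.6,126/3.8+109.6,1000.)-o
k=o+d*(190-o[2])/d[2]; print('small jar left side rack y',(k-[385.2,-141.2,18])@Y-250+57)
G=np.array([421.,-92,105])
def st(t): s=read_state(); p=np.array(s['eef_pos'])-G; print(t,round(s['time'],2),np.array([p@X,p@Y,p@Z]).round(2),F()); return p@Y
y=st('now'); c=84.3
for _ in range(3):
    c+=80.5-y; movel(G-10*Z+c*Y,max_speed=15); wait(.2); y=st('align')
for dz in (-12,-14,-16,-18,-19):
    h=movel(G+dz*Z+c*Y,max_speed=15,guard=18); st(dz)
    if h: print('guard'); break
```

```text
small jar left side rack y 171.95601639241698
now 13.88 [ 0.24 82.66 -9.96] [  6.1 -14.4 -14.7]
align 14.37 [ 0.22 80.54 -9.95] [  5.8 -13.1 -13.1]
align 14.82 [ 0.21 80.55 -9.95] [  4.2 -14.2 -15.7]
align 15.27 [ 0.22 80.54 -9.96] [  5.4 -13.7 -14.7]
-12 15.55 [  0.25  80.51 -11.99] [  5.7 -13.4 -14. ]
-14 15.83 [  0.24  80.52 -13.99] [  5.4 -13.4 -14.5]
-16 16.12 [  0.24  80.53 -15.97] [  4.7 -13.4 -13.2]
-18 16.4 [  0.24  80.35 -17.98] [  5.1 -13.9 -13.5]
-19 16.65 [  0.31  80.36 -18.69] [  3.3 -15.7  -4.2]
```

The blade dropped cleanly to its original latched height. I'll release, retreat and check.

Run:
```python
from h import *
G=np.array([421.,-92,105])
open_gripper(); p=np.array(read_state()['eef_pos']); print(F(),p-G)
p[2]=240; movel(p,max_speed=100); movep([300,-200,330],R); wait(.5)
c=snap('scene','s3'); t=snap('top','t3'); print(read_state()['time'],F())
cv2.imwrite('pics/s3c.png',np.vstack([cv2.resize(c['image'][110:290,130:400],None,fx=2,fy=2,interpolation=2),cv2.resize(t['image'][110:230,190:400],(540,240))]))
```

```text
[ 0.6 -0.2  0.3] [  8.98083401  81.59500924 -18.99862692]
20.6167 [ 0.1  0.7 -0.4]
```

View pics/s3c.png

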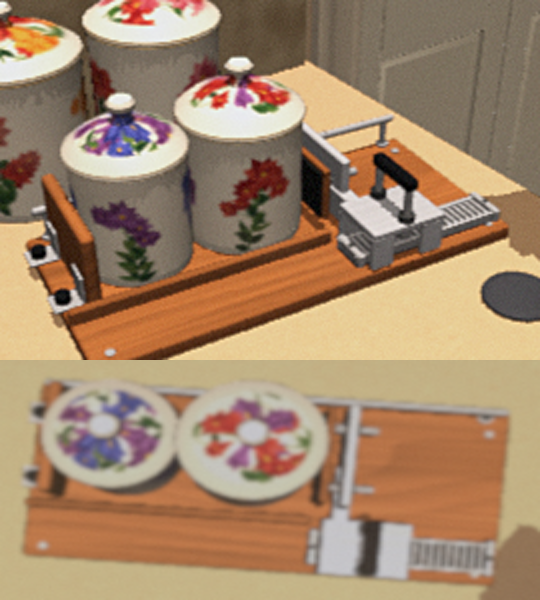

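The row is home with the lids on, the follower has stayed latched and the rods stand out behind the plate. I'll check the bar's height and place by range, then hand in.

Run:
```python
from h import *
G=np.array([421.,-92,105])
for n in('top0','t3'):
    T=np.load(n+'.npz'); f=np.array([pt(T,u,v) for v in range(185,225) for u in range(310,385) if T['range_z'][v,u]>0 and T['image'][v,u].max()<70])
    f=f-G; f=f[(f[:,2]>-2)&(f[:,2]<20)&(abs(f@X)<32)]; print(n,len(f),np.median(f@Y).round(1),np.median(f[:,2]).round(1))
    m=np.array([np.median(f@Y),np.median(f[:,2])]); d=m-d if n=='t3' else m
print('moved',d)
if 77<d[0]<84 and abs(d[1])<2: finish_job(); print('done')
```

```text
top0 125 2.3 5.3
t3 114 80.9 5.2
moved [78.62841818 -0.07993942]
the job is handed in; nothing more can be done
done
```

The job is handed in. Both jars are home against the end board with their lids on, and the follower is latched about 80 mm along its track with the pad pressed in about 12 mm. I never moved towards the phone.

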